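# Candle a dye bottle: lay it over the inspection lamp and hold the sprung shutter at half

## Task

Check the dye for settled pigment: lay the brown dropper bottle that stands left of the inspection lamp (not the spare in the far left corner of the bench) on its side along the lamp's two rods, centred over its window with its foot towards the orange shutter tab and its dropper pointing away from it, lowering it into place rather than dropping it, and let go. Then slide the spring-loaded shutter open by its orange tab to the red half-way mark, so that half of the bottle is seen against the light and half against the dark, and finish while holding it there with the gripper (it springs shut if let go). Leave the other things on the bench where they are.

Things in the scene. Friction and masses are not known exactly. Their poses are not given: they have to be found in the camera images.
- dye_bottle: small round brown glass dropper bottle with a pale label and a black rubber dropper, closed, about 70 g, standing upright at the start. Origin: centre of its underside; +z: along its axis to the dropper. Body 32 mm in diameter from 0 to 70 mm, black collar 24 mm in diameter from 70 to 77 mm, rubber dropper 12 mm in diameter up to 102 mm.
- bottle_mid (a point): point on the bottle's axis at the middle of its glass body, 35 mm above its underside; axes as the bottle's.
- bottle_tip (a point): tip of the bottle's dropper, 102 mm above its underside on the axis.
- lamp: inspection lamp: fixed flat grey box, dark top plate 96 (x) x 239 (y) mm at z = 36 mm, reaching from y = -177 to +62 mm. Origin: on the bench under the centre of its window, 40 (x) x 60 (y) mm, lit once the shutter is open. Its +y axis runs along the window, away from the orange tab; +x is square to it, level. Over the window stands the rod cradle.
- cradle (a point): middle of the cradle, level with the rods' centres (lamp frame 0, 0, 54 mm; axes as the lamp's): two bare steel rods along y, 6 mm thick, at x = +-12 mm, y = -44 to +48 mm. Aluminium plates at y = +-43 to 48 mm carry them, 40 mm wide, up to z = 58 mm; the one at -y has a 28 mm wide stop for the bottle's foot up to z = 72 mm. The dropper may overhang the other.
- seat (a point): where bottle_mid lies when the bottle rests on the rods centred over the window: x = 0, y = 0, z = 68.7 mm in the lamp's frame; axes as the lamp's. The bottle's +z then points along the lamp's +y.
- shutter (a joint): travel of the sprung shutter in m: 0 shut (its rest), 0.060 fully open, 0.030 half. It opens along the lamp's -y, its black blade leaving the window. A spring always pulls it shut: about 4 N at 0, rising by 1.5 N per 10 mm to 8.5 N at half and 13 N fully open. It does not latch.
- tab_top (a point): top centre of the shutter's upright orange tab, 24 (lamp x) x 16 (lamp y) mm, standing free from z = 40 to 80 mm; in the lamp's frame at x = 0, y = -95 mm when shut, -125 mm at half; axes as the lamp's. A white line on the 28 x 20 mm steel runner at its foot points to marks on the top plate: white = shut, red = half, white = fully open.
- edge_ink: bystander: small upright bottle of pink edge ink with a tall white cap, 31 mm in diameter, 79 mm high; origin at the centre of its underside. It may change places with the dye bottle.
- thread_spool: bystander: upright black spool of white thread, 48 mm in diameter, 50 mm high; origin at the centre of its underside.
- beeswax: bystander: yellow block of beeswax, 36 x 53 x 20 mm; origin at the centre of its underside.
Not all that is in view belongs to the job. What is shaped like the dye_bottle but green or turquoise is not meant.

How it is judged (in metres and radians):
On the way, in this order (a step that is already met when the one before it is completed fails the run):
1. the bottle, tipped on its side and still in the gripper, is brought down onto the cradle (no drop of more than about 20 mm) (contact force between the fingers and dye_bottle above 0.5 N and angle between dye_bottle's own z axis and vertical above 1.05 rad and z of bottle_mid in the frame of lamp below 0.089 m and x of bottle_mid in the frame of lamp between -0.02 and 0.02 m and y of bottle_mid in the frame of lamp between -0.03 and 0.03 m), for 0.1 s.
2. the bottle lies on the rods, let go and still, with the shutter shut (y of bottle_mid in the frame of lamp between -0.012 and 0.012 m and x of bottle_mid in the frame of lamp between -0.006 and 0.006 m and z of bottle_mid in the frame of lamp between 0.062 and 0.075 m and angle between the z axis of dye_bottle and the y axis of lamp, either way round below 0.14 rad and y of bottle_tip in the frame of lamp above 0.04 m and contact force between dye_bottle and lamp above 0.15 N and contact force between dye_bottle and the arm below 0.05 N and linear speed of dye_bottle below 0.03 m/s and value of joint shutter below 0.005 m), for 0.2 s.
At the end, for the whole second after the job is handed in: Bottle on the rods, not touched: body middle within 12 mm along, 6 mm across, 7 mm up or down of its seat, in line within 8 degrees, dropper away from the tab. Fingers hold the shutter still, with 3 N or more, 25 to 35 mm open. Other things upright, moved less than 30 mm (y of bottle_mid in the frame of lamp between -0.012 and 0.012 m and x of bottle_mid in the frame of lamp between -0.006 and 0.006 m and z of bottle_mid in the frame of lamp between 0.062 and 0.075 m and angle between the z axis of dye_bottle and the y axis of lamp, either way round below 0.14 rad and y of bottle_tip in the frame of lamp above 0.04 m and contact force between dye_bottle and lamp above 0.15 N and contact force between dye_bottle and the arm below 0.05 N and linear speed of dye_bottle below 0.03 m/s and value of joint shutter between 0.025 and 0.035 m and velocity of joint shutter between -0.01 and 0.01 m/s and contact force between the fingers and shutter above 3 N and distance of each of edge_ink, thread_spool, beeswax from where it was at the start of the episode below 0.03 m and angle between each of edge_ink, thread_spool, beeswax's own z axis and vertical below 0.2 rad); the arm keeps its last pose, push and grip.
It fails at once if edge ink knocked over or pushed away (distance of edge_ink from where it was at the start of the episode above 0.03 m or angle between edge_ink's own z axis and vertical above 0.6 rad).
It fails at once if thread spool knocked over or pushed away (distance of thread_spool from where it was at the start of the episode above 0.03 m or angle between thread_spool's own z axis and vertical above 0.6 rad).
It fails at once if beeswax knocked over or pushed away (distance of beeswax from where it was at the start of the episode above 0.03 m or angle between beeswax's own z axis and vertical above 0.6 rad).
It also fails if it takes over 58 s, if anything falls off the work surface, if the arm or the gripper's body presses on something with over 40 N, if the wrist force passes 120 N, or if a joint passes its speed limit or range.

## Robot

A 7-joint arm with a two-finger parallel gripper is mounted at the origin on a cart in front of the work surface, level with it; the furniture and walls round the work are solid. World frame = base frame: x ahead of the robot, y to its left, z up, the work surface at z = 0. Lengths are in m, angles in degrees, forces in N, time in s.
With the tool pointing down it reaches from about 0.35 to 0.775 m from the base axis. Payload 3.1 kg.
Tool frame: the origin (TCP) lies midway between the tips of the shut fingers; the grasp point (between the pads) lies 19 mm behind it; z points along the fingers, y is the line along which they close (so a half turn about z gives the same grasp; the last joint's range is limited). The gripper opens to 85 mm and grips with 20 to 120 N. Pads are 22 mm wide; open, the fingers measure 114 mm over their backs; the gripper's body (76 mm by 85 mm) begins 54 mm behind the grasp point. The pads swing forward as they close: fully open they stand 13 mm farther back than shut.
Start: joints at [-74.697, 17.813, 0.802, 86.603, -0.252, 75.585, -1.558], TCP at [0.167, 0.524, 0.231] pointing down, gripper open.
Joint ranges: [-154.91, 154.91], [-16.99, 109.72], [-72.82, 74.43], [7.12, 147.25], [-82.49, 262.49], [11.32, 116.49], [-174.64, 174.64]. Speed limits (degrees/s): [159.86, 159.86, 180, 180, 180, 180, 180].

## Interface

Orientations are given as a 3x3 rotation matrix whose columns are the frame's x, y, z axes.
In Python, from station import * gives the robot as it stands. The module is installed in compiled form; this text tells all that it offers.
- The arm moves only by the tool carry_out, never from a script. Its argument "commands" is one flat list of numbers, 5 for each row, row after row: the shift along the tool's x, y, z in units of 1 m (1.0 is 1 m), then the turn about the tool's z in units of 90 degrees (1.0 is 90 degrees), then the opening in per cent of the stroke, from 0 (shut) to 100 (fully open). A call has 1 to 5 rows; each row is the pose to reach, as a shift and turn from the pose commanded when the call began, along the tool's axes at that moment; what a row does not reach only later rows make up. A row lasts 1/12 s, in which the tool goes at most 41.7 mm and 7.16 degrees, less where a joint would pass 70% of its speed; a pose out of reach is approached as far as the arm can. A call with a number of a shift or a turn outside -1 to 1 is refused whole. A call with a gripper value outside its range is refused whole. The fingers move at their own pace and stop on an object; the grip force is fixed at half the most. Time passes only in rows, so rows that repeat a pose let the fingers close. It gives the time, the measured TCP pose, the force, the opening and the grip force at its end, in the units of the state.
- observe(): the state, without advancing time (a new reading comes with each control period).
- read_camera(name): name is "scene" or "top"; returns (picture, depth): 420x560x3 uint8, red, green, blue; 420x560 float32, m along the optical axis (not along the pixel's ray), 0 where there is no reading.
- calibration(name): a dict with "fx", "fy", "cx", "cy" (pixels), "view" (4x4, takes a point from world to camera coordinates). Camera axes: x right, y up, looking along -z (the intrinsics and any distortion apply to the point x, -y, -z); pixel columns grow to the right and rows downward; lengths in m; the calibration is good to about 2 mm. A picture is of the moment at which its call begins. calibration takes no time and is no camera call.
- close_job(): hands the job in; it is judged then, once.
The state is a dict: "time_s": time; "q": joint angles; "joint_vel": joint speeds; "effort": joint torques, N m; "eef_pos": TCP position; "tool_rot": TCP orientation; "ft_force": force on the tool from outside, world axes, zero at the start; "moment": the same for the moment, N m; "grip_width": opening from 0.0 (shut) to 1.0 (fully open); "finger_force": force on a finger pad.
Only numpy, scipy, OpenCV 4.12 (cv2) and the standard library are available. Lean on these libraries where they do the work, as an engineer would, in place of code of your own. Each camera call takes 0.05 s, during which the arm holds its last target. There are 200 camera calls.

## Working session

There is one attempt and no reset: what is moved stays moved. The work goes in short steps, Python scripts to look and compute and a tool call to move; the robot and the scene stay as the last step left them, time stands still between calls to the robot, and variables do not carry over. Pictures are saved under pics/ and viewed, at most 10 in all, crops included, and the job is handed in when it is done.

Besides the shell and the picture viewer there is one more tool, called after "Emit:" as name(argument=value, ...) on one line, values as JSON. carry_out: Moves the arm, as the interface text tells. Its arguments: {"type":"object","properties":{"commands":{"type":"array","items":{"type":"number"}}},"required":["commands"]}

```bash
mkdir -p pics; cat > h.py <<'E'
from station import *
import numpy as np, cv2
def shot(n,f=None):
    p,d=read_camera(n)
    if f: cv2.imwrite('pics/'+f+'.png',p[:,:,::-1])
    return p,d
def world(n,u,v,d):
    c=calibration(n); u,v,d=map(np.asarray,(u,v,d))
    P=np.stack([(u-c['cx'])/c['fx']*d,-(v-c['cy'])/c['fy']*d,-d,np.ones_like(d)],-1)
    return (P@np.linalg.inv(c['view']).T)[...,:3]
def grid(n,d):
    v,u=np.mgrid[:d.shape[0],:d.shape[1]]
    return world(n,u.astype(float),v.astype(float),d.astype(float))
E
python3 - <<'E'
from h import *
s=observe();print(s['time_s'],s['eef_pos'],np.round(s['tool_rot'],3).tolist(),s['grip_width'])
for n in('scene','top'):
    p,d=shot(n,n+'0');c=calibration(n);print(n,c['fx'],c['cx'],c['cy'],np.round(np.linalg.inv(c['view']),3).tolist(),(d==0).mean(), [k for k in c])
    np.savez('/tmp/'+n,p=p,d=d)
E
```

```text
0.0 [0.16693353 0.5232983  0.23023247] [[-0.953, 0.304, -0.001], [0.304, 0.953, -0.002], [-0.0, -0.002, -1.0]] 1.001314384843145
scene 508.5631764156906 277.566083811261 207.8563864048717 [[0.795, 0.248, -0.553, -0.201], [-0.606, 0.328, -0.724, -0.686], [0.002, 0.911, 0.411, 0.622], [0.0, 0.0, 0.0, 1.0]] 0.003754251700680272 ['fx', 'fy', 'cx', 'cy', 'view']
top 540.0236104259993 272.4947116370267 209.9107882968182 [[-0.02, 0.998, -0.066, 0.425], [-1.0, -0.021, -0.016, 0.231], [-0.017, 0.066, 0.998, 1.246], [0.0, 0.0, 0.0, 1.0]] 0.004128401360544218 ['fx', 'fy', 'cx', 'cy', 'view']
```

View pics/scene0.png

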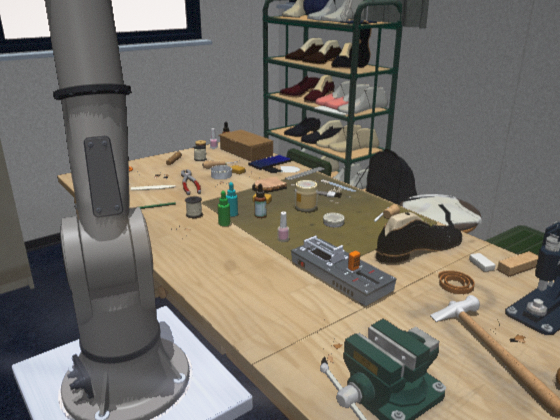

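View pics/top0.png

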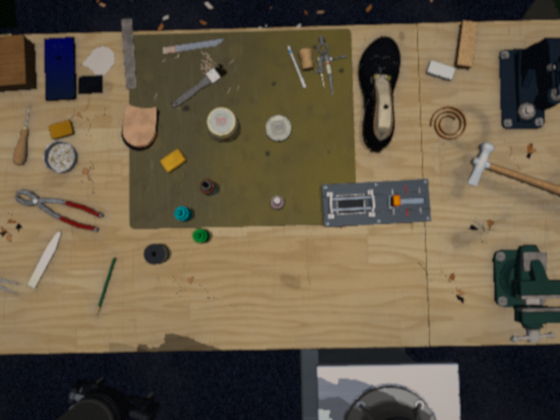

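```bash
python3 - <<'E'
from h import *
z=np.load('/tmp/top.npz');p,d=z['p'],z['d'];W=grid('top',d)
def blob(name,u,v,r=16,lo=.01):
    s=np.zeros(d.shape,bool);s[v-r:v+r+1,u-r:u+r+1]=1
    m=s&(W[...,2]>lo)&(d>0);Q=W[m]
    t=Q[Q[:,2]>Q[:,2].max()-.006]
    print(name,'top z',Q[:,2].max().round(4),'topc',t.mean(0).round(4),'n',len(t),'ext',Q.min(0).round(3),Q.max(0).round(3))
blob('brown',208,187);blob('ink',277,202);blob('turq',182,214);blob('green',201,236);blob('spool',155,253);blob('wax',173,160,lo=.008)
blob('tab',396,201,9,.05)
print('bench',W[300,250],W[200,240],'mat')
# lamp plate outline: points z 25..45
s=np.zeros(d.shape,bool);s[172:232,312:438]=1
m=s&(abs(W[...,2]-.036)<.006);Q=W[m][:,:2]
r=cv2.minAreaRect(Q.astype(np.float32));print('lamp',r,np.median(W[m][:,2]))
# cradle: points above 50mm, 
m=s&(W[...,2]>.047);m[:,385:]=0;Q=W[m];print('cradle',cv2.minAreaRect(Q[:,:2].astype(np.float32)),Q[:,2].max())
c=cv2.resize(p[165:240,140:440],None,fx=2.6,fy=2.6,interpolation=cv2.INTER_CUBIC)
cv2.imwrite('pics/crop1.png',c[:,:,::-1])
E
```

```text
brown top z 0.1035 topc [0.5623 0.3931 0.1002] n 13 ext [0.545 0.377 0.014] [0.578 0.409 0.104]
ink top z 0.0842 topc [0.5252 0.2396 0.0803] n 20 ext [0.51  0.226 0.02 ] [0.539 0.255 0.084]
turq top z 0.1036 topc [0.5021 0.4516 0.0995] n 20 ext [0.463 0.412 0.01 ] [0.518 0.467 0.104]
green top z 0.1061 topc [0.4528 0.4123 0.102 ] n 5 ext [0.437 0.395 0.01 ] [0.488 0.448 0.106]
spool top z 0.0557 topc [0.4136 0.514  0.0514] n 149 ext [0.392 0.492 0.01 ] [0.437 0.538 0.056]
wax top z 0.0273 topc [0.6246 0.4797 0.0227] n 72 ext [0.602 0.449 0.008] [0.654 0.506 0.027]
tab top z 0.0846 topc [ 0.5191 -0.0186  0.0812] n 46 ext [ 0.508 -0.027  0.052] [ 0.532 -0.01   0.085]
bench [ 0.30224239  0.30638868 -0.00420036] [0.53218116 0.32482369 0.00714735] mat
lamp ((0.5187292098999023, 0.017959721386432648), (0.09629214555025101, 0.23959733545780182), 2.081409215927124) 0.03603988466327768
cradle ((0.4950868487358093, 0.13536816835403442), (0.06513947248458862, 0.227770134806633), 20.11872673034668) 1.2459684900019674
```

View pics/crop1.png

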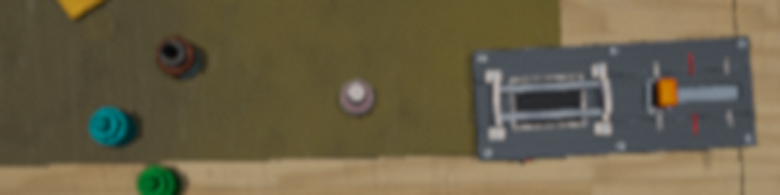

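Emit:
carry_out(commands=[-0.2, 0, 0, 0.39, 100, -0.2, 0, 0, 0.39, 100, -0.2, 0, 0, 0.39, 100, -0.2, 0, 0, 0.39, 100, -0.2, 0, 0, 0.39, 100])

```text
time_s: 0.52
eef_pos: [0.3611, 0.4608, 0.2309]
tool_rot: [[-0.598, 0.802, 0.001], [0.802, 0.598, -0.002], [-0.002, 0.0, -1.0]]
ft_force: [0.6, -0.2, 0.3]
grip_width: 1.001
finger_force: 0.0
```

Emit:
carry_out(commands=[-0.1744, 0.1204, 0, 0.39, 100, -0.1744, 0.1204, 0, 0.39, 100, -0.1744, 0.1204, 0, 0.39, 100, -0.1744, 0.1204, 0, 0.39, 100, -0.1744, 0.1204, 0, 0.39, 100])

```text
time_s: 0.93
eef_pos: [0.5569, 0.3975, 0.2307]
tool_rot: [[-0.031, 1.0, -0.001], [1.0, 0.031, -0.001], [-0.0, -0.001, -1.0]]
ft_force: [0.3, -0.2, 0.4]
grip_width: 0.999
finger_force: 0.0
```

Emit:
carry_out(commands=[0, 0, 0.1, 0, 100, 0, 0, 0.1, 0, 100, 0, 0, 0.1, 0, 100])

```text
time_s: 1.18
eef_pos: [0.5533, 0.3952, 0.1241]
tool_rot: [[-0.034, 0.999, -0.009], [0.999, 0.034, -0.006], [-0.006, -0.009, -1.0]]
ft_force: [-1.8, -0.5, -2.7]
grip_width: 0.997
finger_force: 0.0
```

Emit:
carry_out(commands=[0, 0, 0, 0, 100, 0, 0, 0, 0, 100])

```text
time_s: 1.35
eef_pos: [0.5547, 0.3979, 0.1298]
tool_rot: [[-0.037, 0.999, -0.003], [0.999, 0.037, -0.002], [-0.002, -0.003, -1.0]]
ft_force: [0.2, 0.6, 0.8]
grip_width: 0.998
finger_force: 0.0
```

Emit:
carry_out(commands=[-0.005, 0.007, 0, 0, 100, -0.005, 0.007, 0.025, 0, 100, -0.005, 0.007, 0.06, 0, 100, -0.005, 0.007, 0.095, 0, 100, -0.005, 0.007, 0.095, 0, 100])

```text
time_s: 1.77
eef_pos: [0.5597, 0.3911, 0.0312]
tool_rot: [[-0.036, 0.999, -0.008], [0.999, 0.036, -0.006], [-0.005, -0.008, -1.0]]
ft_force: [-1.7, -1.0, -1.3]
grip_width: 0.997
finger_force: 0.0
```

Emit:
carry_out(commands=[0, 0, 0, 0, 25, 0, 0, 0, 0, 25, 0, 0, 0, 0, 25, 0, 0, 0, 0, 25, 0, 0, 0, 0, 25])

```text
time_s: 2.18
eef_pos: [0.5641, 0.3949, 0.0398]
tool_rot: [[-0.037, 0.999, 0.003], [0.999, 0.037, 0.003], [0.003, 0.003, -1.0]]
ft_force: [-1.6, -1.1, 5.7]
grip_width: 0.357
finger_force: 58.3
```

Emit:
carry_out(commands=[0, 0, -0.03, 0, 25, -0.02, -0.02, -0.06, 0, 25, -0.05, -0.06, -0.06, 0, 25, -0.08, -0.1, -0.06, 0, 25, -0.12, -0.14, -0.06, 0, 25])

```text
time_s: 2.6
eef_pos: [0.4484, 0.2911, 0.0978]
tool_rot: [[-0.039, 0.999, 0.002], [0.999, 0.039, 0.003], [0.003, 0.002, -1.0]]
ft_force: [0.4, -0.7, -0.7]
grip_width: 0.359
finger_force: 59.1
```

Emit:
carry_out(commands=[0, 0, 0, 0, 25, 0, 0, 0, 0, 25, 0, 0, 0, 0, 25, 0, 0, 0, 0, 25])

```text
time_s: 2.93
eef_pos: [0.4514, 0.2926, 0.0978]
tool_rot: [[-0.038, 0.999, 0.004], [0.999, 0.038, 0.003], [0.003, 0.004, -1.0]]
ft_force: [0.1, 0.8, -1.0]
grip_width: 0.356
finger_force: 59.1
```

```bash
python3 - <<'E'
from h import *
p,d=shot('scene');cv2.imwrite('pics/lift.png',cv2.resize(p[120:340,160:440],None,fx=2.5,fy=2.5)[:,:,::-1]);print(observe()['eef_pos'],observe()['q'])
E
```

```text
[0.45147433 0.29258154 0.09758265] [-51.29944108  23.59629253  21.69522222 100.2523459  -10.0710425
  57.82108136 -23.73354253]
```

View pics/lift.png

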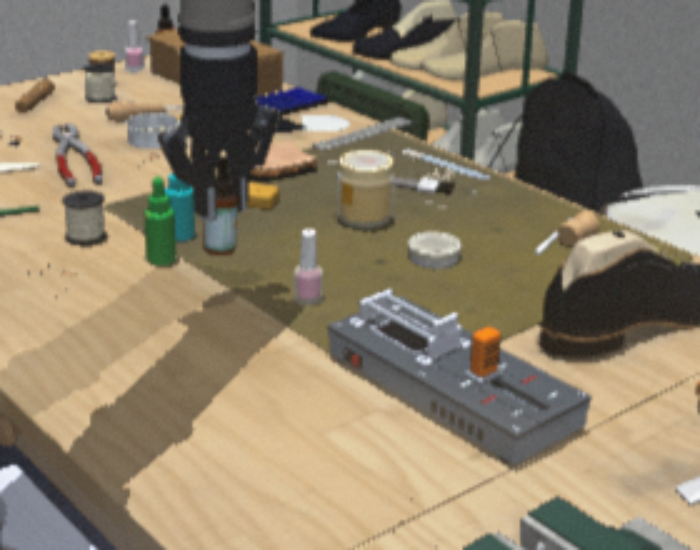

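Emit:
carry_out(commands=[-0.025, -0.02, 0.01, 0, 25, -0.05, -0.042, 0.03, 0, 25, -0.05, -0.042, 0.055, 0, 25, -0.05, -0.042, 0.055, 0, 25, -0.05, -0.042, 0.055, 0, 25])

```text
time_s: 3.4
eef_pos: [0.4099, 0.2396, 0.0409]
tool_rot: [[-0.037, 0.999, 0.0], [0.999, 0.037, -0.0], [-0.0, 0.0, -1.0]]
ft_force: [0.4, 0.0, -0.9]
grip_width: 0.356
finger_force: 59.9
```

Emit:
carry_out(commands=[0, 0, 0.004, 0, 25, 0.01, 0, 0.006, 0, 25, 0.02, 0, 0.006, 0, 25, 0.03, 0, 0.007, 0, 25, 0.03, 0, 0.007, 0, 25])

```text
time_s: 3.82
eef_pos: [0.4118, 0.2698, 0.0368]
tool_rot: [[-0.038, 0.999, 0.005], [0.999, 0.038, -0.0], [-0.0, 0.005, -1.0]]
ft_force: [-0.3, -5.2, 14.0]
grip_width: 0.352
finger_force: 63.2
```

Emit:
carry_out(commands=[0, 0, -0.02, 0, 25, -0.035, -0.005, -0.02, 0, 25, -0.07, -0.01, -0.01, 0, 25, -0.07, -0.01, 0.002, 0, 25, -0.07, -0.01, 0.002, 0, 25])

```text
time_s: 4.23
eef_pos: [0.4039, 0.1969, 0.0344]
tool_rot: [[-0.033, 0.999, 0.004], [0.999, 0.033, -0.0], [-0.001, 0.004, -1.0]]
ft_force: [-2.2, -6.6, 13.7]
grip_width: 0.358
finger_force: 65.6
```

Emit:
carry_out(commands=[0, 0, 0, 0, 100, 0, 0, 0, 0, 100, 0, 0, 0, 0, 100, 0, 0, 0, 0, 100, 0, 0, -0.04, 0, 100])

```text
time_s: 4.65
eef_pos: [0.3951, 0.1967, 0.0666]
tool_rot: [[-0.038, 0.999, -0.013], [0.999, 0.038, -0.009], [-0.009, -0.014, -1.0]]
ft_force: [0.3, 0.5, -0.2]
grip_width: 1.002
finger_force: 0.0
```

Emit:
carry_out(commands=[0, 0, -0.03, 0, 60, 0, 0, -0.03, 0, 60, 0, 0, -0.03, 0, 60])

```text
time_s: 4.9
eef_pos: [0.4024, 0.2003, 0.104]
tool_rot: [[-0.038, 0.999, 0.004], [0.999, 0.038, 0.003], [0.003, 0.004, -1.0]]
ft_force: [0.7, 0.2, -0.2]
grip_width: 0.61
finger_force: 0.0
```

```bash
python3 - <<'E'
from h import *
p,d=shot('scene');cv2.imwrite('pics/reg.png',cv2.resize(p[120:340,160:440],None,fx=2.5,fy=2.5)[:,:,::-1]);s=observe();print(s['eef_pos'],s['grip_width'])
E
```

```text
[0.4009357  0.19957069 0.10256314] 0.6011801239477964
```

View pics/reg.png

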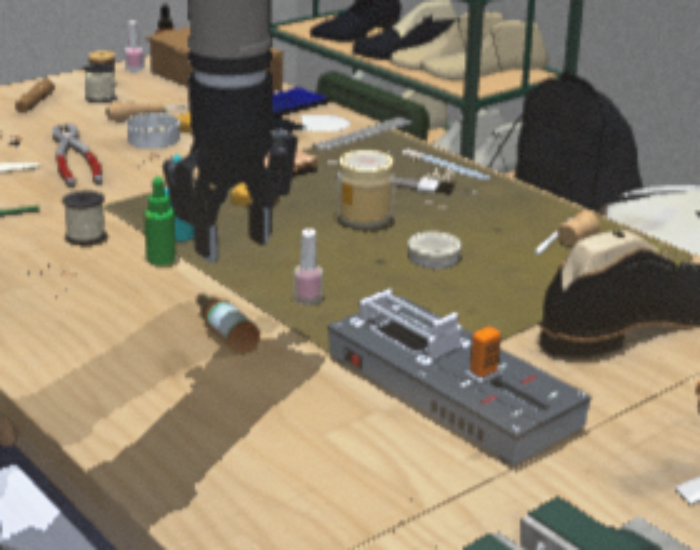

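```bash
python3 - <<'E'
from h import *
p,d=shot('top');W=grid('top',d)
ok=(W[...,2]>.01)&(W[...,2]<.045)&(W[...,0]>.28)&(W[...,0]<.46)&(W[...,1]>.1)&(W[...,1]<.38)
n,l,st,c=cv2.connectedComponentsWithStats(ok.astype(np.uint8))
for i in range(1,n):
    if st[i,4]>30:
        Q=W[l==i];print(st[i],'top',cv2.minAreaRect(Q[:,:2].astype(np.float32)),np.percentile(Q[:,2],[50,98]))
p,d=shot('scene');W=grid('scene',d)
ok=(W[...,2]>.006)&(W[...,2]<.045)&(W[...,0]>.28)&(W[...,0]<.455)&(W[...,1]>.1)&(W[...,1]<.38)
n,l,st,c=cv2.connectedComponentsWithStats(ok.astype(np.uint8))
for i in range(1,n):
    if st[i,4]>30:
        Q=W[l==i];print(st[i],'scene',cv2.minAreaRect(Q[:,:2].astype(np.float32)),np.percentile(Q[:,2],[50,98]),Q.min(0),Q.max(0))
cv2.imwrite('pics/x.png',cv2.resize(read_camera('top')[0][150:330,200:400],None,fx=3,fy=3)[:,:,::-1])
E
```

```text
[257 246  11   8  58] top ((0.4191822111606598, 0.27476632595062256), (0.02478632889688015, 0.013658532872796059), 75.1605453491211) [0.02107341 0.02591748]
[238 237  26  24 336] scene ((0.4079127907752991, 0.23438148200511932), (0.09884291142225266, 0.03287419676780701), 88.74498748779297) [0.02521758 0.03469356] [0.39056996 0.18481434 0.0061848 ] [0.42533882 0.28356953 0.03669301]
```

View pics/x.png

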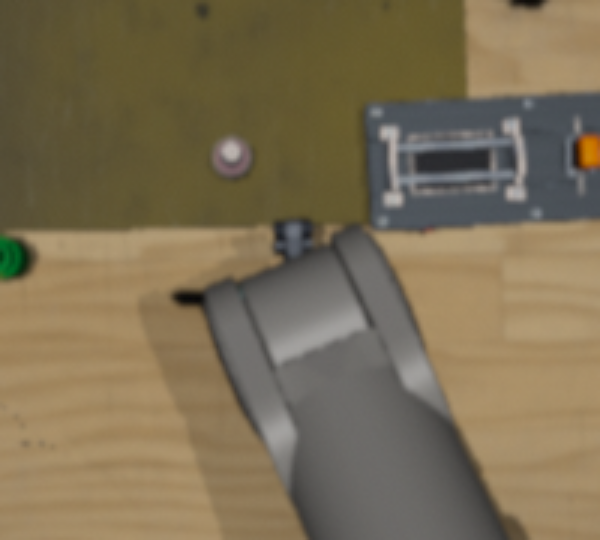

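```bash
python3 - <<'E'
from h import *
for n in('top','scene'):
    p,d=shot(n);W=grid(n,d)
    ok=(W[...,2]>.008)&(W[...,2]<.045)&(W[...,0]>.37)&(W[...,0]<.44)&(W[...,1]>.17)&(W[...,1]<.30)
    Q=W[ok]
    for a in np.arange(.18,.30,.01):
        q=Q[(Q[:,1]>=a)&(Q[:,1]<a+.01)]
        if len(q)>3: print(n,a.round(2),len(q),'x',q[:,0].min().round(4),q[:,0].max().round(4),np.median(q[:,0]).round(4),'x at top',np.median(q[q[:,2]>np.percentile(q[:,2],75),0]).round(4),q[:,2].max().round(3))
E
```

```text
top 0.23 4 x 0.4224 0.4314 0.4269 x at top 0.4246 0.03
top 0.26 18 x 0.4094 0.423 0.4184 x at top 0.4207 0.027
top 0.27 25 x 0.414 0.4255 0.4188 x at top 0.4199 0.029
top 0.28 17 x 0.4142 0.4255 0.421 x at top 0.4199 0.024
scene 0.18 46 x 0.3907 0.4228 0.4124 x at top 0.4087 0.035
scene 0.19 75 x 0.391 0.4213 0.403 x at top 0.4057 0.034
scene 0.2 33 x 0.3923 0.4208 0.3994 x at top 0.407 0.034
scene 0.21 37 x 0.3938 0.4233 0.4033 x at top 0.4074 0.035
scene 0.22 37 x 0.3945 0.4194 0.402 x at top 0.4095 0.035
scene 0.23 36 x 0.3954 0.4224 0.4029 x at top 0.4139 0.035
scene 0.24 18 x 0.398 0.4249 0.4022 x at top 0.4125 0.034
scene 0.25 9 x 0.406 0.4229 0.4101 x at top 0.4093 0.028
scene 0.26 13 x 0.4045 0.4158 0.4084 x at top 0.4131 0.029
scene 0.27 11 x 0.4105 0.4256 0.4134 x at top 0.417 0.025
scene 0.28 4 x 0.4152 0.4206 0.417 x at top 0.418 0.024
```

Emit:
carry_out(commands=[0.019, 0.01, 0, 0.094, 80, 0.019, 0.01, 0.02, 0.094, 80, 0.019, 0.01, 0.04, 0.094, 80, 0.019, 0.01, 0.04, 0.094, 80, 0.019, 0.01, 0.04, 0.094, 80])

```text
time_s: 5.62
eef_pos: [0.4087, 0.2174, 0.0611]
tool_rot: [[0.111, 0.994, -0.003], [0.994, -0.111, -0.003], [-0.003, -0.003, -1.0]]
ft_force: [-0.2, -0.3, -0.0]
grip_width: 0.797
finger_force: 0.0
```

Emit:
carry_out(commands=[0, 0, 0.02, 0, 80, 0, 0, 0.03, 0, 80, 0, 0, 0.03, 0, 80, 0, 0, 0.03, 0, 80, 0, 0, 0.03, 0, 80])

```text
time_s: 6.03
eef_pos: [0.4107, 0.2185, 0.0331]
tool_rot: [[0.111, 0.994, 0.001], [0.994, -0.111, 0.001], [0.001, 0.001, -1.0]]
ft_force: [0.1, -1.0, 0.2]
grip_width: 0.806
finger_force: 0.0
```

Descend the last 28 mm gently, then close.

Emit:
carry_out(commands=[0, 0, 0.012, 0, 80, 0, 0, 0.022, 0, 80, 0, 0, 0.027, 0, 80, 0, 0, 0.027, 0, 80, 0, 0, 0.027, 0, 80])

```text
time_s: 6.45
eef_pos: [0.4099, 0.2181, 0.0052]
tool_rot: [[0.111, 0.994, -0.0], [0.994, -0.111, -0.0], [-0.0, -0.0, -1.0]]
ft_force: [0.1, -0.7, 0.5]
grip_width: 0.803
finger_force: 0.0
```

Emit:
carry_out(commands=[0, 0, 0, 0, 20, 0, 0, 0, 0, 20, 0, 0, 0, 0, 20, 0, 0, 0, 0, 20, 0, 0, 0, 0, 20])

```text
time_s: 6.87
eef_pos: [0.4105, 0.2186, 0.006]
tool_rot: [[0.111, 0.994, 0.001], [0.994, -0.111, 0.001], [0.001, 0.001, -1.0]]
ft_force: [-0.9, -0.2, 5.5]
grip_width: 0.356
finger_force: 59.7
```

Emit:
carry_out(commands=[0, 0, -0.035, 0, 20, 0, 0, -0.07, 0, 20, 0, 0, -0.1, 0, 20, 0, 0, -0.12, -0.05, 20, 0, 0, -0.12, -0.094, 20])

```text
time_s: 7.28
eef_pos: [0.4133, 0.22, 0.1298]
tool_rot: [[-0.04, 0.999, 0.008], [0.999, 0.04, 0.006], [0.005, 0.008, -1.0]]
ft_force: [-0.0, 0.6, -0.4]
grip_width: 0.353
finger_force: 60.1
```

Emit:
carry_out(commands=[0, 0, 0, 0, 20, 0, 0, 0, 0, 20, 0, 0, 0, 0, 20])

```text
time_s: 7.53
eef_pos: [0.4091, 0.2178, 0.1242]
tool_rot: [[-0.035, 0.999, -0.002], [0.999, 0.035, -0.001], [-0.001, -0.002, -1.0]]
ft_force: [0.1, 0.0, -1.4]
grip_width: 0.353
finger_force: 60.1
```

Emit:
carry_out(commands=[-0.035, 0.02, 0, 0, 20, -0.07, 0.045, 0, 0, 20, -0.105, 0.075, 0, 0, 20, -0.135, 0.095, 0, 0, 20, -0.146, 0.1025, 0, 0, 20])

```text
time_s: 7.95
eef_pos: [0.521, 0.068, 0.1247]
tool_rot: [[-0.027, 1.0, 0.002], [1.0, 0.027, -0.006], [-0.006, 0.002, -1.0]]
ft_force: [0.5, -1.0, -0.1]
grip_width: 0.352
finger_force: 60.1
```

Emit:
carry_out(commands=[0, 0, 0, 0, 20, 0, 0, 0, 0, 20, 0, 0, 0, 0, 20, 0, 0, 0, 0, 20])

```text
time_s: 8.28
eef_pos: [0.5166, 0.0783, 0.1245]
tool_rot: [[-0.04, 0.999, -0.002], [0.999, 0.04, 0.001], [0.001, -0.002, -1.0]]
ft_force: [-0.2, 0.4, -0.4]
grip_width: 0.356
finger_force: 60.1
```

```bash
python3 - <<'E'
from h import *
o,x=np.array([.5166,.0755]),np.array([.9993,.0363]);y=np.array([-.0363,.9993])
for n in('top','scene'):
    p,d=shot(n);W=grid(n,d);L=np.stack([(W[...,:2]-o)@x,(W[...,:2]-o)@y,W[...,2]],-1)
    ok=(L[...,2]>.105)&(L[...,2]<.165)&(abs(L[...,0])<.025)&(L[...,1]>-.06)&(L[...,1]<.09)
    Q=L[ok]
    if len(Q)<5: continue
    print(n,len(Q),Q.min(0).round(4),Q.max(0).round(4))
    for a in np.arange(-.05,.09,.01):
        q=Q[(Q[:,1]>=a)&(Q[:,1]<a+.01)]
        if len(q)>3: print(a.round(2),len(q),q.min(0)[[0,2]].round(4),q.max(0)[[0,2]].round(4))
cv2.imwrite('pics/over.png',cv2.resize(p[180:330,240:440],None,fx=3.5,fy=3.5)[:,:,::-1]);s=observe();print(s['eef_pos'])
E
```

```text
top 251 [-0.025   0.0086  0.1307] [0.0175 0.0728 0.1539]
0.01 8 [-0.019   0.1332] [-0.0107  0.1466]
0.02 51 [-0.0141  0.1355] [0.0172 0.1539]
0.03 67 [-0.0135  0.1364] [0.0175 0.1518]
0.04 56 [-0.0088  0.1356] [0.0143 0.1517]
0.05 32 [-0.0041  0.1308] [0.0091 0.1437]
0.06 31 [-0.0034  0.1307] [0.009  0.1462]
0.07 5 [0.0011 0.136 ] [0.0053 0.1395]
scene 460 [-0.0249 -0.0302  0.1201] [0.0239 0.0693 0.1645]
-0.03 139 [-0.0177  0.1201] [0.0177 0.1525]
-0.02 52 [-0.0198  0.1253] [0.0097 0.1545]
-0.01 134 [-0.0249  0.1238] [0.0239 0.1645]
0.0 37 [-0.0245  0.1278] [0.0201 0.164 ]
0.01 14 [-0.0192  0.1267] [0.0189 0.1641]
0.02 18 [-0.0172  0.1262] [-0.0092  0.1497]
0.03 14 [-0.0128  0.132 ] [-0.0035  0.1465]
0.04 22 [-0.0102  0.1277] [-0.001   0.1466]
0.05 12 [-0.0059  0.1344] [0.0048 0.1421]
0.06 17 [-0.0074  0.1305] [0.0048 0.1445]
[0.51697162 0.07801293 0.12496248]
```

View pics/over.png

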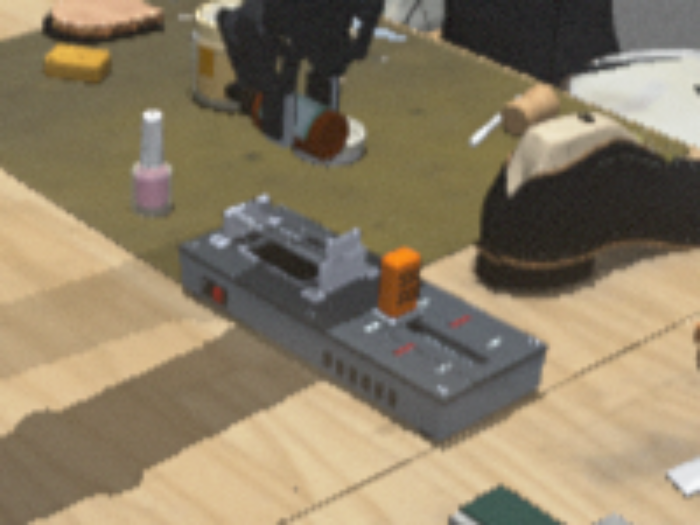

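Emit:
carry_out(commands=[-0.004, 0, 0.015, 0, 20, -0.004, 0, 0.03, 0, 20, -0.004, 0, 0.045, 0, 20, -0.004, 0, 0.055, 0, 20, -0.004, 0, 0.055, 0, 20])

```text
time_s: 8.8
eef_pos: [0.5156, 0.073, 0.0681]
tool_rot: [[-0.038, 0.999, -0.005], [0.999, 0.038, -0.001], [-0.0, -0.005, -1.0]]
ft_force: [-0.3, -0.4, -1.2]
grip_width: 0.356
finger_force: 60.0
```

Emit:
carry_out(commands=[0, 0, 0, 0, 20, 0, 0, 0.004, 0, 20, 0, 0, 0.008, 0, 20, 0, 0, 0.01, 0, 20, 0, 0, 0.01, 0, 20])

```text
time_s: 9.22
eef_pos: [0.5186, 0.0724, 0.0615]
tool_rot: [[-0.037, 0.999, 0.001], [0.999, 0.037, 0.001], [0.001, 0.001, -1.0]]
ft_force: [-1.2, 0.1, 5.2]
grip_width: 0.348
finger_force: 60.7
```

Emit:
carry_out(commands=[0, 0, 0, 0, 20, 0, 0, 0, 0, 20, 0, 0, 0, 0, 45, 0, 0, 0, 0, 60, 0, 0, 0, 0, 80])

```text
time_s: 9.63
eef_pos: [0.5182, 0.0722, 0.0603]
tool_rot: [[-0.037, 0.999, 0.0], [0.999, 0.037, 0.0], [0.0, 0.0, -1.0]]
ft_force: [-0.3, -0.2, -0.1]
grip_width: 0.719
finger_force: 0.0
```

Emit:
carry_out(commands=[0, 0, 0, 0, 80, 0, 0, -0.01, 0, 80, 0, 0, -0.03, 0, 80, 0, 0, -0.06, 0, 80, 0, 0, -0.08, 0, 80])

```text
time_s: 10.05
eef_pos: [0.5189, 0.072, 0.1428]
tool_rot: [[-0.036, 0.999, 0.002], [0.999, 0.036, 0.0], [0.0, 0.002, -1.0]]
ft_force: [0.2, 0.5, 0.9]
grip_width: 0.8
finger_force: 0.0
```

```bash
python3 - <<'E'
from h import *
o,x=np.array([.5166,.0755]),np.array([.9993,.0363]);y=np.array([-.0363,.9993])
s=observe();print(s['eef_pos'],s['grip_width'],s['tool_rot'].round(3).tolist())
for n in('top','scene'):
    p,d=shot(n);W=grid(n,d);L=np.stack([(W[...,:2]-o)@x,(W[...,:2]-o)@y,W[...,2]],-1)
    ok=(L[...,2]>.062)&(L[...,2]<.095)&(abs(L[...,0])<.025)&(L[...,1]>-.038)&(L[...,1]<.09)
    Q=L[ok]
    if len(Q)<5: continue
    print(n,len(Q),Q.min(0).round(4),Q.max(0).round(4))
    for a in np.arange(-.05,.09,.01):
        q=Q[(Q[:,1]>=a)&(Q[:,1]<a+.01)]
        if len(q)>3: print(a.round(2),len(q),q.min(0)[[0,2]].round(4),q.max(0)[[0,2]].round(4))
cv2.imwrite('pics/placed.png',cv2.resize(p[180:330,240:440],None,fx=3.5,fy=3.5)[:,:,::-1])
E
```

```text
[0.5188893  0.07196431 0.14284505] 0.8002737283177919 [[-0.036, 0.999, 0.002], [0.999, 0.036, 0.0], [0.0, 0.002, -1.0]]
top 338 [-0.0169 -0.0065  0.0628] [0.0166 0.0658 0.089 ]
-0.01 13 [-0.0169  0.0662] [-0.0072  0.0864]
0.0 55 [-0.0169  0.0701] [0.0161 0.089 ]
0.01 75 [-0.0167  0.0705] [0.0166 0.089 ]
0.02 67 [-0.016  0.068] [0.0151 0.0883]
0.03 48 [-0.0125  0.0635] [0.0113 0.0853]
0.04 38 [-0.0103  0.0628] [0.009  0.0845]
0.05 30 [-0.0054  0.0698] [0.0059 0.0794]
0.06 12 [-0.0047  0.0661] [0.0042 0.0754]
scene 403 [-0.0218 -0.0354  0.062 ] [0.0111 0.0613 0.0886]
-0.04 80 [-0.0206  0.062 ] [0.0111 0.0875]
-0.03 54 [-0.0212  0.0629] [0.0045 0.088 ]
-0.02 46 [-0.0201  0.0633] [0.0039 0.0886]
-0.01 49 [-0.0218  0.0621] [0.0047 0.0875]
0.0 43 [-0.0203  0.0622] [0.0032 0.0877]
0.01 45 [-0.0192  0.0639] [0.0056 0.0872]
0.02 24 [-0.0186  0.0637] [0.0063 0.0861]
0.03 29 [-0.0146  0.064 ] [-0.0008  0.0826]
0.04 12 [-0.0111  0.0646] [0.0017 0.0804]
0.05 18 [-0.0094  0.0661] [-0.0012  0.0781]
```

View pics/placed.png

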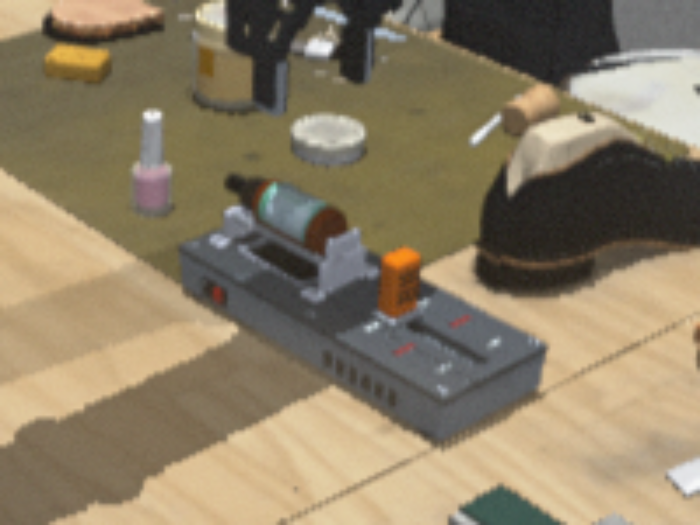

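Emit:
carry_out(commands=[-0.03, 0, 0, 0, 80, -0.06, -0.002, 0, 0, 80, -0.085, -0.003, 0, 0, 80, -0.091, -0.003, 0.01, 0, 80, -0.091, -0.003, 0.02, 0, 80])

```text
time_s: 10.57
eef_pos: [0.5185, -0.0221, 0.1203]
tool_rot: [[-0.031, 1.0, 0.001], [1.0, 0.031, -0.001], [-0.001, 0.001, -1.0]]
ft_force: [0.5, 0.5, -0.6]
grip_width: 0.803
finger_force: 0.0
```

Emit:
carry_out(commands=[0, 0, 0, 0, 80, 0, 0, 0, 0, 80, 0, 0, 0, 0, 80])

```text
time_s: 10.82
eef_pos: [0.5183, -0.0167, 0.1198]
tool_rot: [[-0.04, 0.999, -0.001], [0.999, 0.04, 0.001], [0.001, -0.001, -1.0]]
ft_force: [1.1, 0.1, 0.0]
grip_width: 0.802
finger_force: 0.0
```

Emit:
carry_out(commands=[-0.002, 0.001, 0.02, 0, 80, -0.002, 0.001, 0.04, 0, 80, -0.002, 0.001, 0.06, 0, 80, -0.002, 0.001, 0.072, 0, 80, -0.002, 0.001, 0.072, 0, 80])

```text
time_s: 11.23
eef_pos: [0.5173, -0.019, 0.0459]
tool_rot: [[-0.039, 0.999, -0.006], [0.999, 0.039, 0.0], [0.001, -0.006, -1.0]]
ft_force: [-0.4, -0.3, 1.0]
grip_width: 0.794
finger_force: 0.0
```

Emit:
carry_out(commands=[0, 0, 0, 0, 80, 0, 0, 0, 0, 10, 0, 0, 0, 0, 10, 0, 0, 0, 0, 10, 0, 0, 0, 0, 10])

```text
time_s: 11.65
eef_pos: [0.5172, -0.0208, 0.0492]
tool_rot: [[-0.037, 0.999, -0.005], [0.999, 0.037, 0.001], [0.001, -0.005, -1.0]]
ft_force: [-6.4, 2.7, 9.3]
grip_width: 0.269
finger_force: 58.4
```

Emit:
carry_out(commands=[0, 0, 0, 0, 10, 0, 0, 0, 0, 10, 0, 0, 0, 0, 10])

```text
time_s: 11.9
eef_pos: [0.5172, -0.0208, 0.0492]
tool_rot: [[-0.036, 0.999, -0.004], [0.999, 0.036, 0.001], [0.001, -0.004, -1.0]]
ft_force: [-7.0, -0.2, 8.5]
grip_width: 0.274
finger_force: 58.5
```

Emit:
carry_out(commands=[-0.006, 0, 0, 0, 10, -0.012, 0, 0, 0, 10, -0.018, 0, 0, 0, 10, -0.025, 0, 0, 0, 10, -0.03, 0, 0, 0, 10])

```text
time_s: 12.32
eef_pos: [0.5181, -0.0466, 0.0491]
tool_rot: [[-0.038, 0.999, -0.005], [0.999, 0.038, 0.007], [0.008, -0.005, -1.0]]
ft_force: [-7.7, 7.7, 10.2]
grip_width: 0.269
finger_force: 58.7
```

Emit:
carry_out(commands=[0, 0, 0, 0, 10, 0, 0, 0, 0, 10, 0, 0, 0, 0, 10, 0, 0, 0, 0, 10])

```text
time_s: 12.65
eef_pos: [0.5181, -0.0462, 0.0492]
tool_rot: [[-0.039, 0.999, -0.005], [0.999, 0.039, 0.007], [0.008, -0.005, -1.0]]
ft_force: [-7.7, 7.2, 10.7]
grip_width: 0.274
finger_force: 58.8
```

```bash
python3 - <<'E'
from h import *
o,x=np.array([.5166,.0755]),np.array([.9993,.0363]);y=np.array([-.0363,.9993])
s=observe();print(s['eef_pos'],s['grip_width'],s['ft_force'])
def lamp(W): return np.stack([(W[...,:2]-o)@x,(W[...,:2]-o)@y,W[...,2]],-1)
p0=np.load('/tmp/scene.npz')
P,D=shot('scene')
for t,p,d in(('start',p0['p'],p0['d']),('now',P,D)):
    L=lamp(grid('scene',d));h=cv2.cvtColor(p,cv2.COLOR_RGB2HSV)
    m=(h[...,0]<20)&(h[...,1]>170)&(h[...,2]>120)&(abs(L[...,0])<.03)&(L[...,1]<-.07)&(L[...,1]>-.18)&(L[...,2]>.035)&(L[...,2]<.09)
    Q=L[m];print(t,len(Q),np.percentile(Q,[3,50,97],axis=0).round(4).tolist())
L=lamp(grid('scene',D));m=(L[...,2]>.075)&(L[...,2]<.095)&(abs(L[...,0])<.025)&(L[...,1]>-.042)&(L[...,1]<.05)
Q=L[m];print('bottle',len(Q),Q.min(0).round(4),Q.max(0).round(4))
cv2.imwrite('pics/end.png',cv2.resize(P[190:320,270:440],None,fx=4,fy=4,interpolation=cv2.INTER_CUBIC)[:,:,::-1])
E
```

```text
[ 0.51807646 -0.0461829   0.04916823] 0.27429163122068473 [-7.70687361  7.24984337 10.74751299]
start 80 [[-0.0149, -0.1037, 0.0457], [-0.0098, -0.0992, 0.0777], [0.006, -0.0899, 0.0823]]
now 19 [[-0.0078, -0.1283, 0.0446], [0.0002, -0.127, 0.0743], [0.0058, -0.1246, 0.0787]]
bottle 236 [-0.0205 -0.0342  0.0751] [0.0109 0.0465 0.0887]
```

View pics/end.png

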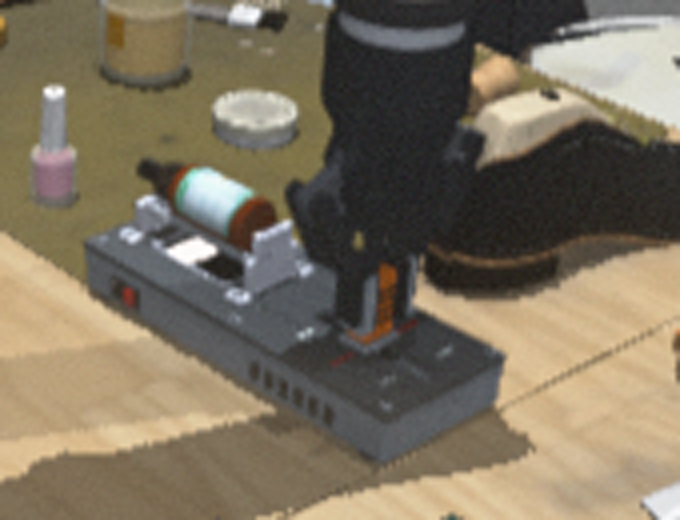

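Emit:
carry_out(commands=[-0.003, 0, 0, 0, 10, -0.006, 0, 0, 0, 10, -0.006, 0, 0, 0, 10, -0.006, 0, 0, 0, 10, -0.006, 0, 0, 0, 10])

```text
time_s: 13.12
eef_pos: [0.5183, -0.0517, 0.0492]
tool_rot: [[-0.039, 0.999, -0.006], [0.999, 0.039, 0.008], [0.008, -0.005, -1.0]]
ft_force: [-8.1, 7.7, 10.4]
grip_width: 0.274
finger_force: 58.8
```

Emit:
carry_out(commands=[0, 0, 0, 0, 10, 0, 0, 0, 0, 10, 0, 0, 0, 0, 10, 0, 0, 0, 0, 10, 0, 0, 0, 0, 10])

```text
time_s: 13.53
eef_pos: [0.5182, -0.0516, 0.0492]
tool_rot: [[-0.039, 0.999, -0.006], [0.999, 0.039, 0.008], [0.008, -0.005, -1.0]]
ft_force: [-7.6, 7.3, 9.8]
grip_width: 0.267
finger_force: 58.8
```

```bash
python3 - <<'E'
from h import *
o,x=np.array([.5166,.0755]),np.array([.9993,.0363]);y=np.array([-.0363,.9993])
s=observe();print(s['eef_pos'],s['ft_force'],s['joint_vel'])
p,d=shot('scene');W=grid('scene',d);L=np.stack([(W[...,:2]-o)@x,(W[...,:2]-o)@y,W[...,2]],-1)
h=cv2.cvtColor(p,cv2.COLOR_RGB2HSV)
m=(h[...,0]<20)&(h[...,1]>170)&(h[...,2]>100)&(abs(L[...,0])<.03)&(L[...,1]<-.07)&(L[...,1]>-.18)&(L[...,2]>.035)&(L[...,2]<.09)
print(np.percentile(L[m],[3,50,97],axis=0).round(4).tolist())
cv2.imwrite('pics/end2.png',cv2.resize(p[190:320,270:440],None,fx=4,fy=4,interpolation=cv2.INTER_CUBIC)[:,:,::-1])
E
```

```text
[ 0.51824914 -0.05160982  0.04915185] [-7.62308227  7.25293713  9.75934406] [-0.06294046  0.01101077  0.06953524  0.01389608  0.03008988 -0.05278489
  0.00741363]
[[-0.006, -0.1341, 0.0444], [0.0017, -0.1319, 0.072], [0.0075, -0.1292, 0.0797]]
```

View pics/end2.png

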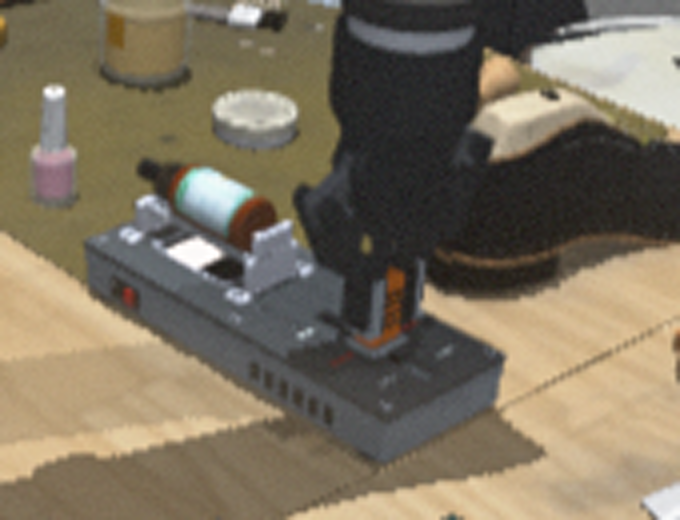

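```bash
python3 -c "
from station import *
print(close_job())"
```

```text
the job is handed in; nothing more can be done
None
```

The brown bottle is lying centred on the rods with its dropper away from the tab, and the gripper is holding the shutter about 30 mm open (half-way). The bottle fell over on the bench when I released it to regrip; I picked it up lying down and lowered it onto the rods. The job is handed in at about 13.6 s, with no verdict returned.

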